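# Try the incubator lid, free its catch if it holds, and hold the lid open

### The arm

A 7-joint arm with a two-finger parallel gripper is mounted at the origin on the work surface. World frame = base frame: x ahead of the robot, y to its left, z up, the work surface at z = 0. Lengths are in m, angles in rad, forces in N, time in s.
With the tool pointing down it reaches from about 0.425 to 0.925 m from the base axis. Payload 6.8 kg.
Tool frame: the origin (TCP) lies on the centre line of the jaws, within the pads' length; the fingertips stand 14 mm ahead of it and the grasp point (between the pads) lies 5 mm behind it; z points along the fingers, y is the line along which they close (so a half turn about z gives the same grasp; the last joint's range is limited). The gripper opens to 88 mm and grips with 3 to 60 N. Pads are 20 mm wide; open, the fingers measure 115 mm over their backs; the gripper's body (75 mm by 178 mm) begins 61 mm behind the grasp point.
Start: joints at [1.222, 0.477, 0.022, 1.555, -0.011, 1.109, -0.083], TCP at [0.161, -0.656, 0.237] pointing down, gripper open.
Joint ranges: [-2.96, 2.96], [-0.34, 2.1], [-1.41, 1.46], [0.24, 2.44], [-1.37, 4.51], [0.17, 1.92], [-2.96, 2.96]. Speed limits (rad/s): [2.39, 2.39, 3.14, 3.14, 3.14, 3.14, 3.14].

### API

Orientations are given as a rotation vector (axis times angle).
In Python, from station import * gives the robot as it stands.
- The arm moves only by the tool move_arm, never from a script. Its argument "plan" is a list of rows, each a list of 5 numbers: the closure in counts, from 0 (fully open) to 255 (shut), then the shift along the tool's x, y, z in m, then the turn about the tool's z in rad. In form: [[claw, x, y, z, turn], ...]. A call has 1 to 10 rows; each row is the pose to reach, as a shift and turn from the pose commanded when the call began, along the tool's axes at that moment; what a row does not reach only later rows make up. A row lasts 1/12 s, in which the tool goes at most 41.7 mm and 7.16 degrees, less where a joint would pass 70% of its speed; a pose out of reach is approached as far as the arm can. A call with a gripper value outside its range is refused whole. The fingers move at their own pace and stop on an object; "squeeze" is the grip in N (left out, the last holds). Time passes only in rows, so rows that repeat a pose let the fingers close. It gives the time, the measured TCP pose, the force, the opening and the grip force at its end, in the units of the state.
- sense(): the state, without advancing time (a new reading comes with each control period).
- capture(name): name is "scene" or "top" or "wrist"; returns a dict with "img" (400x640x3 uint8, blue, green, red), "depth" (400x640 float32, m along the optical axis (not along the pixel's ray), 0 where there is no reading), "fx", "fy", "cx", "cy" (pixels), "origin" and "orientation" of the camera in the world. Camera axes: x right, y down, z forward; pixel columns grow to the right and rows downward; lengths in m; the calibration is good to about 2 mm. The wrist camera is an equidistant fisheye: a pixel r from the principal point sees the ray r / f radians off the axis. A picture is of the moment at which its call begins.
- job_done(): hands the job in; it is judged then, once.
The state is a dict: "time_s": time; "qpos": joint angles; "dq": joint speeds; "effort": joint torques, N m; "eef_pos": TCP position; "eef_rot": TCP orientation; "ft_force": force on the tool from outside, world axes, zero at the start; "torque": the same for the moment, N m; "width": finger opening in m; "grasp_force": force on a finger pad.
Only numpy, scipy, OpenCV 4.12 (cv2) and the standard library are available. Lean on these libraries where they do the work, as an engineer would, in place of code of your own. Each camera call takes 0.05 s, during which the arm holds its last target. There are 200 camera calls.

### The job

We need the jars in the incubator, but its lid may or may not be caught. Before you touch the thumb release, take the lid by its bar handle and give it a tug; if it is caught, slide the release fully to free it. Then swing the lid up to at least 45 degrees and finish while holding it open there by hand, keeping still (it falls shut if let go); leave the jars and other things around it standing where they are.

Things in the scene. Friction and masses are not known exactly. Their poses are not given: they have to be found in the camera images.
- incubator: Bench-top incubator, fixed: black housing 310 (x) by 270 (y) by 110 mm high; control panel on its front; flat deck along the top front, 68 mm deep; behind the deck a grey-framed lid with a clear window, its top 128 mm above the bench. Origin: centre of its underside. x points from the front panel to the hinge at the back, y to its left seen from the front, z up. Turned by up to 0.4 rad.
- lid (a joint): Opening angle of the lid (rad): 0 shut, growing as its front edge rises, hard stop at 1.3. It weighs 0.55 to 0.9 kg and falls shut when let go. Caught, it has play: the handle rises about 5 mm (0.025 rad), then stops hard. Not caught, it lifts freely on its arc with 5 to 10 N at the handle, the turning of the bar in the fingers included.
- lid_handle (a point): Middle of the lid's steel bar handle: round bar 12 mm thick, 116 mm long, parallel to the incubator's y, on two posts 104 mm apart. The bar's centre is 34 mm above the lid's top and 25 mm behind its front edge; lid shut, it is at (-62, 0, 162) mm in the incubator's frame. The bar may turn between the fingers as the lid swings.
- lid_hinge (a point): Middle of the lid's hinge line, at (118, 0, 112) mm in the incubator's frame; the line is parallel to the incubator's y. With the lid shut the handle bar is 180 mm in front of it and 50 mm above it.
- release_tab (a point): Top middle of the thumb release: upright steel tab 10 mm thick (along the incubator's y), 26 mm wide (x), 18 mm tall on a sliding plate, in the middle of the deck; at travel 0 its top is at (-118, 0, 131.5) mm in the incubator's frame. Slid to the incubator's left (+y) to its stop it frees the catch. The catch hook is inside and unseen; the release does not show whether it holds.
- release (a joint): Travel of the thumb release (m): starts at 0 to 0.002, end stop at 0.022. Pushing takes about 2 to 4 N; it stays where it is left. Travel above 0.016 surely frees the catch, which then stays free.
- deck_jar: Small closed sample jar, 40 mm across, 52 mm high, standing on the deck about 100 mm to the right (incubator's -y) of the release. Origin: centre of its underside. Not to be moved.
- jar_a: Closed sample jar, orange contents, white cap, 64 mm across, 90 mm high, on the bench to the left of the incubator. Origin: centre of its underside. Not to be moved.
- jar_b: Closed sample jar, dark contents, white cap, 64 mm across, 90 mm high, on the bench to the left of the incubator, further back. Origin: centre of its underside. Not to be moved.
- beaker: Glass beaker, 60 mm across, 80 mm high, on the bench to the left of the incubator, near its front. Origin: centre of its underside. Not to be moved.
- tub: Closed white plastic tub, 100 mm across, 103 mm high, on the bench to the right of the incubator. Origin: centre of its underside. Not to be moved.
- spatula: Steel spatula, 170 mm long, lying on the bench in front of the incubator. Not to be moved.

How it is judged:
On the way:
1. the lid is tugged by hand (pulled up by more than 0.008 rad) before the release has been moved (value of joint lid above 0.008 rad and contact force between the fingers and lid above 1 N and distance of release_tab from where it was at the start of the episode below 0.004 m), for 0.1 s.
At the end, for the whole second after the job is handed in: The lid stands open by at least 0.74 rad (about 42 degrees), still (under 0.05 rad/s), carried by the fingers (contact force above 0.8 N), through the last second (value of joint lid above 0.74 rad and velocity of joint lid between -0.05 and 0.05 rad/s and contact force between the fingers and lid above 0.8 N); the arm keeps its last pose, push and grip.
It fails at once if a bystander is moved by more than 25 mm (distance of any of deck_jar, jar_a, jar_b, beaker, tub, spatula from where it was at the start of the episode above 0.025 m).
It also fails if it takes over 67 s, if anything falls off the work surface, if the arm or the gripper's body presses on something with over 40 N, if the wrist force passes 120 N, or if a joint passes its speed limit or range.

## Working session

There is one attempt and no reset: what is moved stays moved. The work goes in short steps, Python scripts to look and compute and a tool call to move; the robot and the scene stay as the last step left them, time stands still between calls to the robot, and variables do not carry over. Pictures are saved under pics/ and viewed, at most 10 in all, crops included, and the job is handed in when it is done.

Besides the shell and the picture viewer there is one more tool, called after ">>>" by a JSON object that holds its "method" and its "body". move_arm: Moves the arm, as the interface text tells. Its arguments: {"type":"object","properties":{"plan":{"type":"array"},"squeeze":{"type":"number"}},"required":["plan"]}

```bash
mkdir -p pics; ls; python3 - <<'E'
from station import *
import cv2,numpy as np
s=sense();print(s)
for n in("scene","top"):
    c=capture(n);cv2.imwrite(f"pics/{n}0.png",c["img"]);np.savez(f"{n}0.npz",**c)
    print(n,c["fx"],c["fy"],c["cx"],c["cy"],c["origin"],c["orientation"])
E
```

```text
pics
{'time_s': 0.0, 'qpos': array([ 1.22194658,  0.47777688,  0.0223489 ,  1.55637828, -0.01149719,
        1.10931028, -0.0830887 ]), 'dq': array([ 0.00069265,  0.00051403,  0.0003084 , -0.00093828,  0.00043482,
        0.00041583,  0.00157452]), 'effort': array([ 9.45238244e-04, -5.82850313e+01,  1.53475139e+00, -2.72602022e+01,
       -5.43387083e-02,  1.69476215e-02,  1.45586673e-04]), 'eef_pos': array([ 0.16079392, -0.65500636,  0.23572835]), 'eef_rot': array([-3.11715592e+00, -3.77092505e-01,  5.38021498e-04]), 'ft_force': array([ 0.17911911, -0.48814849, -0.29497509]), 'torque': array([-0.05225048,  0.00470029,  0.02951051]), 'grasp_force': 0.0, 'width': 0.08772913834561459}
scene 460.3610885134444 460.3610885134444 325.49504533267617 208.02585057315378 [1.11059513 0.1795725  1.06189159] [-1.75727089 -2.10356091  0.59143565]
top 470.8690490035078 470.8690490035078 312.87884784998823 199.6447787581533 [0.44679995 0.0741369  1.27976447] [-2.15153885  2.19183311 -0.13480055]
```

View pics/scene0.png

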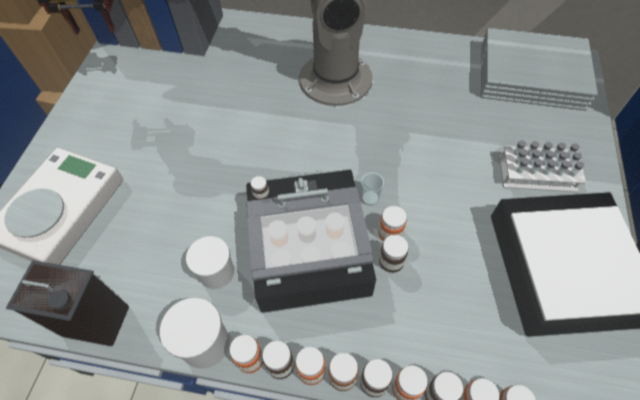

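View pics/top0.png

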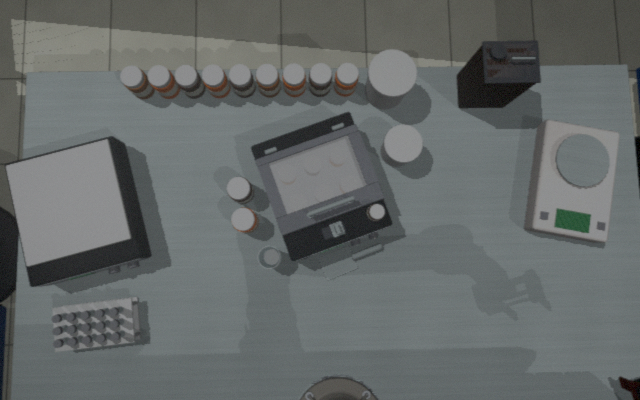

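The top view shows the incubator around (320,185) with its front towards the robot. The bar handle runs from (308,217) to (354,199), the release is near (337,229), the deck jar is at (377,212), and the spatula is at (355,262). Next I measure the handle using depth.

```bash
cat > h.py <<'E'
import cv2,numpy as np
from scipy.spatial.transform import Rotation as R
def cloud(c):
    v,u=np.mgrid[0:400,0:640];d=c["depth"]
    P=np.stack([(u-c["cx"])/c["fx"]*d,(v-c["cy"])/c["fy"]*d,d],-1)
    return P@R.from_rotvec(c["orientation"]).as_matrix().T+c["origin"]
E
python3 - <<'E'
from h import *
for n in("top","scene"):
    c=dict(np.load(f"{n}0.npz"));P=cloud(c);d=c["depth"]
    if n=="top": box=np.s_[105:275,240:400]
    else: box=np.s_[165:315,235:385]
    Q=P[box].reshape(-1,3);Q=Q[d[box].ravel()>0]
    print(n,"bench z",np.median(P[...,2]))
    # handle
    H=Q[(Q[:,2]>.15)&(Q[:,2]<.178)];
    r=None
    if len(H):
        (cx,cy),(w,h),a=r=cv2.minAreaRect(H[:,:2].astype(np.float32));print("handle",len(H),r,np.median(H[:,:2],0),H[:,2].max(), cv2.boxPoints(r))
    T=Q[(Q[:,2]>.09)&(Q[:,2]<.145)]
    r=cv2.minAreaRect(T[:,:2].astype(np.float32));print("housing",len(T),r)
    # black deck rectangle
    g=c["img"][box].max(-1).ravel()[d[box].ravel()>0]
    D=Q[(abs(Q[:,2]-.11)<.008)]
    print("z110",len(D),cv2.minAreaRect(D[:,:2].astype(np.float32)))
    im=c["img"][box];cv2.imwrite(f"pics/{n}crop.png",cv2.resize(im,None,fx=3.5,fy=3.5,interpolation=cv2.INTER_CUBIC))
E
```

```text
top bench z 0.0006699448912279582
handle 447 ((0.5530613660812378, -0.020608820021152496), (0.18168868124485016, 0.05309087783098221), 85.93070220947266) [ 0.54681045 -0.02907742] 0.17368372579345182 [[ 0.52013624 -0.10934039]
 [ 0.5730933  -0.11310788]
 [ 0.5859865   0.06812275]
 [ 0.53302944  0.07189024]]
housing 13537 ((0.6155186891555786, 0.028646841645240784), (0.3133346438407898, 0.47191479802131653), 19.062419891357422)
z110 4412 ((0.6312412023544312, -0.01382535696029663), (0.31033334136009216, 0.3757001757621765), 19.09126091003418)
scene bench z 0.0006213466609047424
handle 470 ((0.5525133609771729, -0.021956950426101685), (0.18462052941322327, 0.05300941690802574), 86.7911148071289) [ 0.54953129 -0.02573323] 0.17155098072916208 [[ 0.520883   -0.11263885]
 [ 0.5738093  -0.11560611]
 [ 0.5841437   0.06872495]
 [ 0.5312174   0.07169221]]
housing 13356 ((0.6026872396469116, 0.062068939208984375), (0.31221598386764526, 0.32707399129867554), 19.095996856689453)
z110 3890 ((0.6120105981826782, 0.03498046100139618), (0.31209924817085266, 0.26969242095947266), 19.113723754882812)
```

View pics/topcrop.png

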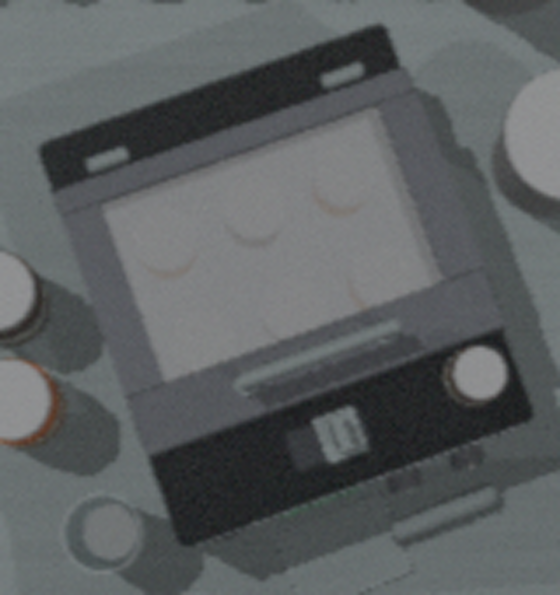

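The crop confirms the yaw of about 19°. The handle bar runs (240,383) to (400,328), the tab is at (343,435), and the deck jar is well right of it at (478,372). I'll refine in the incubator's frame.

```bash
python3 - <<'E'
from h import *
a=np.radians(19.1);C=np.array([.612,.035]);M=np.array([[np.cos(a),-np.sin(a)],[np.sin(a),np.cos(a)]])
for n in("top","scene"):
    c=dict(np.load(f"{n}0.npz"));P=cloud(c);Q=P[c["depth"]>0]
    L=np.c_[(Q[:,:2]-C)@M,Q[:,2]]
    for nm,m in dict(handle=(L[:,2]>.152)&(L[:,2]<.18)&(abs(L[:,0]+.062)<.03)&(abs(L[:,1])<.075),
       jar=(L[:,2]>.15)&(L[:,2]<.18)&(abs(L[:,0]+.118)<.04)&(abs(L[:,1]+.1)<.035),
       tab=(L[:,2]>.122)&(L[:,2]<.145)&(abs(L[:,0]+.118)<.025)&(abs(L[:,1])<.03),
       lid=(abs(L[:,2]-.128)<.006)&(L[:,0]>-.083)&(L[:,0]<.11)&(abs(L[:,1])<.17),
       deck=(abs(L[:,2]-.11)<.006)&(L[:,0]<-.09)&(abs(L[:,1])<.17)).items():
        X=L[m]
        if len(X)<5: print(n,nm,len(X));continue
        print(n,nm,len(X),np.round(np.percentile(X,[2,50,98],axis=0)*1000).tolist())
        if nm=="handle":print("  slope deg",np.degrees(np.arctan(np.polyfit(X[:,1],X[:,0],1))))
E
```

```text
top handle 245 [[-66.0, -55.0, 161.0], [-61.0, 1.0, 167.0], [-54.0, 56.0, 172.0]]
  slope deg [ 0.062476   -3.45545851]
top jar 202 [[-128.0, -114.0, 151.0], [-111.0, -97.0, 162.0], [-94.0, -81.0, 167.0]]
top tab 49 [[-128.0, -3.0, 123.0], [-116.0, 2.0, 130.0], [-104.0, 8.0, 136.0]]
top lid 6652 [[-80.0, -130.0, 122.0], [13.0, 1.0, 126.0], [107.0, 131.0, 132.0]]
top deck 2387 [[-152.0, -128.0, 105.0], [-124.0, 18.0, 110.0], [-91.0, 130.0, 115.0]]
scene handle 267 [[-67.0, -55.0, 155.0], [-59.0, -1.0, 166.0], [-55.0, 56.0, 170.0]]
  slope deg [-0.02238295 -3.42640317]
scene jar 195 [[-128.0, -116.0, 151.0], [-108.0, -99.0, 161.0], [-93.0, -82.0, 165.0]]
scene tab 45 [[-129.0, -4.0, 125.0], [-116.0, 1.0, 130.0], [-104.0, 6.0, 134.0]]
scene lid 6097 [[-78.0, -131.0, 122.0], [16.0, -2.0, 126.0], [108.0, 131.0, 131.0]]
scene deck 1602 [[-536.0, -129.0, 105.0], [-127.0, 31.0, 110.0], [-99.0, 144.0, 115.0]]
```

>>> {"method": "move_arm", "body": {"plan": [[139,0.027,-0.028,-0.01,0],[139,0.054,-0.056,-0.02,0],[139,0.081,-0.084,-0.02,0],[139,0.108,-0.112,-0.02,0],[139,0.135,-0.139,-0.02,0],[139,0.162,-0.167,-0.02,0],[139,0.19,-0.195,-0.02,0],[139,0.217,-0.223,-0.02,0],[139,0.244,-0.251,-0.02,0],[139,0.271,-0.279,-0.02,0]], "squeeze": 30}}

```text
time_s: 0.93
eef_pos: [0.358, -0.3181, 0.2565]
eef_rot: [-3.119, -0.377, 0.0]
ft_force: [0.7, 0.4, -0.4]
width: 0.0403
grasp_force: 0.0
```

>>> {"method": "move_arm", "body": {"plan": [[139,0.027,-0.028,0,0],[139,0.054,-0.056,0,0],[139,0.081,-0.084,0,0],[139,0.108,-0.112,0,0],[139,0.135,-0.139,0,0],[139,0.162,-0.167,0,0],[139,0.19,-0.195,0,0],[139,0.217,-0.223,0,0],[139,0.244,-0.251,0,0],[139,0.271,-0.279,0,0]]}}

```text
time_s: 1.77
eef_pos: [0.5547, 0.0173, 0.2564]
eef_rot: [3.119, 0.377, -0.001]
ft_force: [1.3, -1.5, 0.0]
width: 0.0399
grasp_force: 0.0
```

>>> {"method": "move_arm", "body": {"plan": [[139,0,0,0,0.12],[139,0,0,0,0.24],[139,0,0,0,0.36],[139,0,0,0,0.48],[139,0,0,0,0.6],[139,0,0,0,0.72],[139,0,0,0,0.84],[139,0,0,0,0.96],[139,0,0,0,1.08],[139,0,0,0,1.2]]}}

```text
time_s: 2.6
eef_pos: [0.5539, 0.0155, 0.2562]
eef_rot: [2.782, -1.458, -0.001]
ft_force: [0.1, 0.6, -0.3]
width: 0.0398
grasp_force: 0.0
```

>>> {"method": "move_arm", "body": {"plan": [[139,0,0,0,0.1],[139,0,0,0,0.2],[139,0,0,0.01,0.278],[139,0,0,0.02,0.278],[139,0,0,0.02,0.278],[139,0,0,0.02,0.278]]}}

```text
time_s: 3.1
eef_pos: [0.5535, 0.0164, 0.2357]
eef_rot: [2.561, -1.817, -0.003]
ft_force: [1.2, 0.2, 0.1]
width: 0.0402
grasp_force: 0.0
```

```bash
python3 - <<'E'
from station import *
from h import *
s=sense();m=R.from_rotvec(s["eef_rot"]).as_matrix();print(s["eef_pos"],m.round(3),s["qpos"].round(2),s["ft_force"])
c=capture("wrist");cv2.imwrite("pics/w1.png",c["img"]);print({k:c[k] for k in("fx","cx","cy","origin","orientation")})
# predicted bar ends
a=np.radians(19.1);C=np.array([.612,.035]);M=np.array([[np.cos(a),-np.sin(a)],[np.sin(a),np.cos(a)]])
W=R.from_rotvec(c["orientation"]).as_matrix()
for p in [(-.062,.058,.168),(-.062,-.058,.168),(-.118,0,.1315)]:
    w=np.r_[C+M@p[:2],p[2]];v=W.T@(w-c["origin"]);th=np.arctan2(np.hypot(v[0],v[1]),v[2]);k=c["fx"]*th/np.hypot(v[0],v[1])
    print(w,c["cx"]+k*v[0],c["cy"]+k*v[1])
E
```

```text
[0.55348035 0.01642375 0.23568482] [[ 0.33  -0.944 -0.002]
 [-0.944 -0.33  -0.   ]
 [-0.     0.002 -1.   ]] [-0.12  0.28 -0.03  1.85  0.01  1.02 -2.96] [1.20967113 0.19579208 0.05775752]
{'fx': 309.70691628693146, 'cx': 316.83645119018405, 'cy': 201.96272772350974, 'origin': array([ 0.58105808, -0.06102262,  0.38438444]), 'orientation': array([ 0.51296708, -3.01103055, -0.45542926])}
[0.53443453 0.06951953 0.168     ] 316.8782418514847 285.26724295362374
[ 0.57239181 -0.04009455  0.168     ] 317.6494079496552 141.0702038807513
[ 0.50049603 -0.00361171  0.1315    ] 381.38681956227794 204.57783219917772
```

View pics/w1.png

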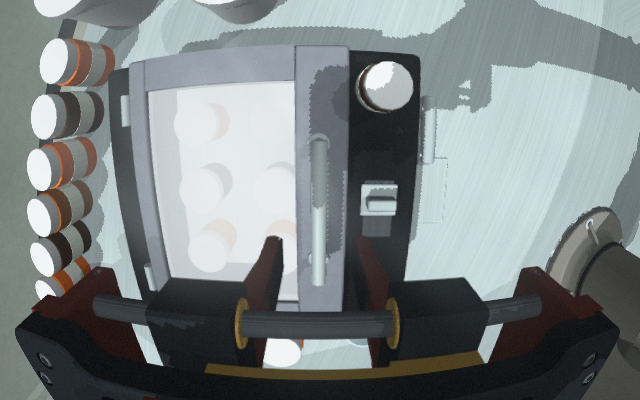

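The wrist view shows the bar from (319,138) to (318,285). That matches the prediction, and the tab is at (380,199). Joint 7 is at its limit, so I turn half a turn back to the equivalent grasp.

>>> {"method": "move_arm", "body": {"plan": [[139,0,0,0,-0.12],[139,0,0,0,-0.24],[139,0,0,0,-0.36],[139,0,0,0,-0.48],[139,0,0,0,-0.6],[139,0,0,0,-0.72],[139,0,0,0,-0.84],[139,0,0,0,-0.96],[139,0,0,0,-1.08],[139,0,0,0,-1.2]]}}

```text
time_s: 3.98
eef_pos: [0.5546, 0.0155, 0.2373]
eef_rot: [-3.141, 0.048, -0.001]
ft_force: [1.0, -0.1, -0.4]
width: 0.0401
grasp_force: 0.0
```

>>> {"method": "move_arm", "body": {"plan": [[139,0,0,0,-0.12],[139,0,0,0,-0.24],[139,0,0,0,-0.36],[139,0,0,0,-0.48],[139,0,0,0,-0.6],[139,0,0,0,-0.72],[139,0,0,0,-0.84],[139,0,0,0,-0.96],[139,0,0,0,-1.08],[139,0,0,0,-1.2]]}}

```text
time_s: 4.82
eef_pos: [0.5546, 0.0154, 0.2374]
eef_rot: [2.62, 1.733, 0.002]
ft_force: [0.5, -0.4, -0.4]
width: 0.0399
grasp_force: 0.0
```

>>> {"method": "move_arm", "body": {"plan": [[139,0,0,0,-0.12],[139,0,0,0,-0.24],[139,0,0,0,-0.36],[139,0,0,0,-0.48],[139,0,0,0,-0.6],[139,0,0,0,-0.72],[139,0,0,0,-0.742],[139,0,0,0,-0.742],[139,0,0,0,-0.742]]}}

```text
time_s: 5.57
eef_pos: [0.5544, 0.0153, 0.237]
eef_rot: [1.826, 2.556, 0.001]
ft_force: [0.5, -0.8, 0.5]
width: 0.0397
grasp_force: 0.0
```

```bash
cat > st.py <<'E'
from station import *
from h import *
a=np.radians(19.1);C=np.array([.612,.035]);M=np.array([[np.cos(a),-np.sin(a)],[np.sin(a),np.cos(a)]])
def show():
    s=sense();m=R.from_rotvec(s["eef_rot"]).as_matrix();p=s["eef_pos"]
    L=M.T@(p[:2]-C)
    print("t",round(s["time_s"],2),"inc mm",(L*1000).round(1),"z",round(p[2]*1000,1),"toolx deg in inc",np.degrees(np.arctan2(m[1,0],m[0,0])-a).round(2),"q",s["qpos"].round(2),"F",np.r_[M.T@s["ft_force"][:2],s["ft_force"][2]].round(1),"w",round(s["width"],4),"g",s["grasp_force"])
    return s
if __name__=="__main__":show()
E
python3 st.py
```

```text
t 5.57 inc mm [-60.8   0.2] z 237.0 toolx deg in inc 89.83 q [ 0.31  0.33 -0.56  1.82  0.2   1.05  0.01] F [ 0.2 -0.9  0.5] w 0.0397 g 0.0
```

>>> {"method": "move_arm", "body": {"plan": [[139,0,0,0.03,0],[139,0,0,0.055,0],[139,0,0,0.07,0],[139,0,0,0.08,0],[139,0,0,0.08,0],[139,0,0,0.08,0],[255,0,0,0.08,0],[255,0,0,0.08,0],[255,0,0,0.08,0],[255,0,0,0.08,0]], "squeeze": 25}}

```text
time_s: 6.4
eef_pos: [0.5547, 0.0156, 0.1574]
eef_rot: [1.821, 2.559, 0.001]
ft_force: [0.0, -0.7, -0.1]
width: 0.0164
grasp_force: 0.0
```

>>> {"method": "move_arm", "body": {"plan": [[255,0,0,0,0],[255,0,0,0,0],[255,0,0,0,0]]}}

```text
time_s: 6.65
eef_pos: [0.5527, 0.0148, 0.157]
eef_rot: [-1.821, -2.558, 0.005]
ft_force: [-6.6, -2.4, 6.8]
width: 0.0111
grasp_force: 25.0
```

```bash
python3 st.py
```

```text
t 6.65 inc mm [-62.6   0.3] z 157.0 toolx deg in inc 90.0 q [ 0.28  0.42 -0.53  1.9   0.27  0.9  -0.05] F [-7.  -0.1  6.8] w 0.0111 g 25.001196563243866
```

>>> {"method": "move_arm", "body": {"plan": [[255,0,-0.0015,-0.001,0],[255,0,-0.001,-0.002,0],[255,0,-0.0005,-0.003,0],[255,0,0,-0.004,0],[255,0,0,-0.004,0],[255,0,0,-0.004,0]]}}

```text
time_s: 7.15
eef_pos: [0.5535, 0.0152, 0.1602]
eef_rot: [-1.821, -2.559, 0.003]
ft_force: [-1.8, -1.6, -3.2]
width: 0.0114
grasp_force: 25.0
```

```bash
python3 st.py
```

```text
t 7.15 inc mm [-61.8   0.4] z 160.2 toolx deg in inc 90.02 q [ 0.28  0.42 -0.53  1.89  0.27  0.9  -0.04] F [-2.2 -0.9 -3.2] w 0.0114 g 24.999667704105377
```

>>> {"method": "move_arm", "body": {"plan": [[255,0,0,-0.001,0],[255,0,0,-0.002,0],[255,0,0,-0.003,0],[255,0,0,-0.004,0],[255,0,0,-0.004,0],[255,0,0,-0.004,0]]}}

```text
time_s: 7.65
eef_pos: [0.5549, 0.0156, 0.165]
eef_rot: [1.821, 2.559, 0.001]
ft_force: [1.6, -1.1, -5.0]
width: 0.0113
grasp_force: 25.0
```

```bash
python3 st.py
```

```text
t 7.65 inc mm [-60.3   0.4] z 165.0 toolx deg in inc 90.03 q [ 0.28  0.41 -0.53  1.89  0.26  0.91 -0.04] F [ 1.2 -1.6 -5. ] w 0.0113 g 24.999446868896484
```

>>> {"method": "move_arm", "body": {"plan": [[255,0,0.0005,-0.0015,0],[255,0,0.001,-0.003,0],[255,0,0.0015,-0.005,0],[255,0,0.0015,-0.005,0],[255,0,0.0015,-0.005,0]]}}

```text
time_s: 8.07
eef_pos: [0.5564, 0.0162, 0.17]
eef_rot: [1.821, 2.559, 0.002]
ft_force: [3.8, -1.5, -6.5]
width: 0.0113
grasp_force: 25.0
```

```bash
python3 st.py
```

```text
t 8.07 inc mm [-58.7   0.4] z 170.0 toolx deg in inc 90.03 q [ 0.29  0.41 -0.54  1.88  0.26  0.92 -0.04] F [ 3.1 -2.6 -6.5] w 0.0113 g 24.999047219753265
```

The handle has risen 13 mm, past the 5 mm of play, at only about 6.5 N and following the arc, so the lid isn't caught. The release can stay untouched. I'll compute the arc steps.

```bash
python3 - <<'E'
import numpy as np
f=lambda t:np.array([186.8*np.cos(np.arctan2(50,-180)-t),186.8*np.sin(np.arctan2(50,-180)-t)])
for t0,t1 in((.07,.34),(.34,.61),(.61,.88)):
    print([[255,0,*((f(t)-f(t0))*[1,-1]/1000).round(4).tolist(),0] for t in np.linspace(t0,t1,10)[1:]])
E
```

```text
[[255, 0, 0.002, -0.0053, 0], [255, 0, 0.0041, -0.0104, 0], [255, 0, 0.0063, -0.0156, 0], [255, 0, 0.0087, -0.0206, 0], [255, 0, 0.0113, -0.0256, 0], [255, 0, 0.014, -0.0305, 0], [255, 0, 0.0169, -0.0353, 0], [255, 0, 0.0199, -0.0401, 0], [255, 0, 0.023, -0.0447, 0]]
[[255, 0, 0.0033, -0.0045, 0], [255, 0, 0.0067, -0.009, 0], [255, 0, 0.0103, -0.0133, 0], [255, 0, 0.0139, -0.0175, 0], [255, 0, 0.0177, -0.0217, 0], [255, 0, 0.0217, -0.0257, 0], [255, 0, 0.0257, -0.0295, 0], [255, 0, 0.0299, -0.0333, 0], [255, 0, 0.0341, -0.0369, 0]]
[[255, 0, 0.0044, -0.0035, 0], [255, 0, 0.0089, -0.0069, 0], [255, 0, 0.0134, -0.0101, 0], [255, 0, 0.0181, -0.0132, 0], [255, 0, 0.0229, -0.0161, 0], [255, 0, 0.0277, -0.019, 0], [255, 0, 0.0326, -0.0216, 0], [255, 0, 0.0377, -0.0241, 0], [255, 0, 0.0427, -0.0265, 0]]
```

>>> {"method": "move_arm", "body": {"plan": [[255,0,0.002,-0.0053,0],[255,0,0.0041,-0.0104,0],[255,0,0.0063,-0.0156,0],[255,0,0.0087,-0.0206,0],[255,0,0.0113,-0.0256,0],[255,0,0.014,-0.0305,0],[255,0,0.0169,-0.0353,0],[255,0,0.0199,-0.0401,0],[255,0,0.023,-0.0447,0],[255,0,0.023,-0.0447,0]]}}

```text
time_s: 8.9
eef_pos: [0.5776, 0.0235, 0.2152]
eef_rot: [1.822, 2.56, -0.001]
ft_force: [0.3, -3.2, -3.4]
width: 0.0113
grasp_force: 25.0
```

```bash
python3 - <<'E'
from st import *
show()
c=capture("scene");P=cloud(c);Q=P[c["depth"]>0];L=np.c_[(Q[:,:2]-C)@M,Q[:,2]]
m=(abs(abs(L[:,1])-.115)<.015)&(L[:,0]>-.1)&(L[:,0]<.1)&(L[:,2]>.12)&(L[:,2]<.3)
k=np.polyfit(L[m,0],L[m,2],1);print(m.sum(),"lid angle",-np.arctan(k[0]))
E
```

```text
t 8.9 inc mm [-36.3   0.4] z 215.2 toolx deg in inc 90.03 q [ 0.28  0.39 -0.54  1.79  0.23  1.03 -0.02] F [-0.7 -3.2 -3.4] w 0.0113 g 24.99923139810562
2179 lid angle 0.3276757392891185
```

The camera reads the lid at 0.33 rad, so it is following the hand. I continue along the arc.

>>> {"method": "move_arm", "body": {"plan": [[255,0,0.0033,-0.0045,0],[255,0,0.0067,-0.009,0],[255,0,0.0103,-0.0133,0],[255,0,0.0139,-0.0175,0],[255,0,0.0177,-0.0217,0],[255,0,0.0217,-0.0257,0],[255,0,0.0257,-0.0295,0],[255,0,0.0299,-0.0333,0],[255,0,0.0341,-0.0369,0]]}}

```text
time_s: 9.7
eef_pos: [0.608, 0.0341, 0.2523]
eef_rot: [-1.821, -2.558, 0.007]
ft_force: [-9.5, -5.6, 5.0]
width: 0.0111
grasp_force: 25.0
```

>>> {"method": "move_arm", "body": {"plan": [[255,0,0.0044,-0.0035,0],[255,0,0.0089,-0.0069,0],[255,0,0.0134,-0.0101,0],[255,0,0.0181,-0.0132,0],[255,0,0.0229,-0.0161,0],[255,0,0.0277,-0.019,0],[255,0,0.0326,-0.0216,0],[255,0,0.0377,-0.0241,0],[255,0,0.0427,-0.0265,0]]}}

```text
time_s: 10.45
eef_pos: [0.6499, 0.0486, 0.2804]
eef_rot: [1.821, 2.559, -0.001]
ft_force: [-5.3, -5.2, 7.0]
width: 0.0114
grasp_force: 25.0
```

>>> {"method": "move_arm", "body": {"plan": [[255,0,0,0,0],[255,0,0,0,0],[255,0,0,0,0],[255,0,0,0,0],[255,0,0,0,0],[255,0,0,0,0]]}}

```text
time_s: 10.95
eef_pos: [0.6504, 0.0487, 0.2805]
eef_rot: [1.821, 2.558, 0.001]
ft_force: [-5.6, -4.9, 7.1]
width: 0.0112
grasp_force: 25.0
```

```bash
python3 - <<'E'
from st import *
s=show();print(abs(s["dq"]).max())
c=capture("scene");cv2.imwrite("pics/end.png",c["img"]);P=cloud(c);Q=P[c["depth"]>0];L=np.c_[(Q[:,:2]-C)@M,Q[:,2]]
m=(abs(abs(L[:,1])-.115)<.015)&(L[:,0]>-.06)&(L[:,0]<.11)&(L[:,2]>.125)&(L[:,2]<.32)
k=np.polyfit(L[m,2],L[m,0],1);print(m.sum(),"lid angle",-np.arctan(1/k[0]))
E
```

```text
t 10.95 inc mm [40.7  0.4] z 280.5 toolx deg in inc 90.01 q [ 0.21  0.46 -0.54  1.54  0.24  1.21 -0.03] F [-6.9 -2.8  7.1] w 0.0112 g 25.001337826251984
0.002037916296805007
2291 lid angle 0.8822686839485374
```

View pics/end.png

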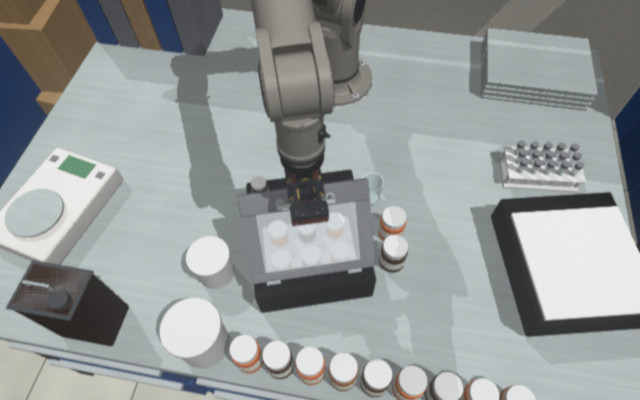

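The image shows the lid raised to about 0.88 rad, with its front edge at (240,205)–(370,190). The gripper is on the bar at (308,200), and the jars, beaker and tub are where they started. The arm is still, so I hand the job in.

```bash
python3 -c "
from station import *
print(job_done())"
```

```text
the job is handed in; nothing more can be done
None
```

The tug showed the lid was not caught, so I left the release alone, swung the lid to about 0.88 rad (50°) and handed the job in with the gripper holding it still there; the jars, beaker and tub are still standing where they were.

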